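Close the tube clamp and latch its swing bolt

TASK

Clamp the tube in the jig: swing the yellow hinged cap over it and press it fully home so that its stiff rubber pad beds down, firmly but gently because the tube is thin-walled, while the swing bolt is still laid back. Then draw the swing bolt out by its long nut against its spring, swing it up into the cap's slot without ramming it against the cap, and let the nut down behind the lip, so that it holds the cap by itself. Do not shove the tube out of place or disturb the wrench, the can and the tray.

Things in the scene. Friction and masses are not known exactly. Their poses are not given: they have to be found in the camera images.
- clamp: Fixed blue tube clamp on a grey jig bar 340 x 180 x 12 mm. Origin on the work surface under the tube (bar from x=-80 to 100 mm). y: the tube's direction; +x: from the cap's hinge to the swing bolt; z up. Tube axis at x=0, z=75 mm; cap hinge axis x=-45, z=75; bolt hinge axis x=75, z=43; both parallel to y. Grey rests (64 mm tall) at y=+-135 carry the tube's ends.
- cap_pivot (a point): Point on the cap's hinge axis, mid-width.
- cap_hinge (a joint): Angle of the cap, rad: 0 = fully home, tongue level; grows as the cap lifts and swings back towards the clamp's -x (1.57 = upright). The hinge is stiff (about 0.3 N m of friction) and the cap stays where it is left.
- cap: Yellow cap, 56 mm wide: an arch over the tube (top at x=45, z=38 mm), then a flat tongue. Origin on the hinge axis, x along the tongue, z out of the outer side (up when home). Tongue: x=76 to 137, upper face z=10, 10 mm thick; slot 14 mm wide, open at the end, from x=112; at the prong tips a steel lip, x=133 to 137, 4 mm high.
- pad_spot (a point): Under the arch's crown (cap x=45, z=24 mm), where a black rubber pad, 18 x 44 mm, stands 4 to 7 mm proud; how much is not known. It stops the closing cap 0.08 to 0.16 rad short of home, yields only under about 20 N and then stays pressed in.
- tongue (a point): The place to press down on: point on the tongue's upper face, mid-width, cap x=97, z=10 mm. The tongue is solid here. It takes about 10 N here to push the pad in. Once home the stop is rigid, and more than about 27 N here dents the tube (60 N on the tube).
- tube_mid (a point): Centre of the loose aluminium tube, 48 mm diameter, 360 mm long, 0.6 kg, lying along the clamp's y.
- bolt_pivot (a point): Point on the swing bolt's hinge axis, mid-width.
- bolt_hinge (a joint): Angle of the swing bolt, rad: 0 = upright in the slot; grows as it lies back towards the clamp's +x (limits -0.06 to 1.3). Friction about 0.22 N m holds it where it is left.
- bolt_draw (a joint): How far the bolt with its nut is drawn out along itself, m: 0 to 0.012, rigid stop. A spring draws it back: 4 N at 0, 9 N at 0.012 (plus 2 N of weight). Nut resting on the home cap's tongue: 0.002. Drawn 0.0095 or more it passes the lip as it swings in, if the cap is fully home; otherwise it cannot pass.
- nut: Steel nut on the swing bolt. Origin on the bolt's hinge axis when not drawn; z along the bolt, y along the hinge. Flange from z=40 to 46 mm, 22 (x) x 30 (y) mm; above it the long square barrel, z=44 to 94 mm, 20 (x) x 22 (y) mm. Bolt shank 10 mm diameter. It must not knock or press on the cap with more than 45 N.
- nut_grip (a point): Centre of the nut's grip, on the bolt's axis 72 mm from its hinge axis (not drawn). Take it across the 22 mm width, fingers along the clamp's y; it may turn between the fingers about that line as the bolt swings.
- wrench: Loose open-ended wrench, 190 mm long, lying on the table; a bystander. Origin under its middle.
- can: Loose red can, 60 mm diameter, 120 mm tall, standing; a bystander. Origin at the centre of its base.
- tray: Loose blue open tray 110 x 80 x 35 mm; a bystander. Origin at the centre of its base.

How it is judged:
By the outcome, as a careful person would: the job done as asked, in the order asked, and still so for the second after the job is handed in, with the robot touching nothing.
It also fails if it takes over 72 s, if anything falls off the work surface, if the arm or the gripper's body presses on something with over 40 N, if the wrist force passes 120 N, or if a joint passes its speed limit or range.

ROBOT

A 6-joint arm with a two-finger parallel gripper is mounted at the origin on the work surface. World frame = base frame: x ahead of the robot, y to its left, z up, the work surface at z = 0. Lengths are in mm, angles in rad, forces in N, time in s.
With the tool pointing down it reaches from about 375 to 750 mm from the base axis. Payload 9 kg.
Tool frame: the origin (TCP) lies midway between the tips of the shut fingers; the grasp point (between the pads) lies 19 mm behind it; z points along the fingers, y is the direction in which the jaws open and shut (so a half turn about z gives the same grasp; the last joint's range is limited). The gripper opens to 85 mm and grips with 20 to 120 N. Pads are 22 mm wide; open, the fingers measure 114 mm over their backs; the gripper's body (76 mm by 85 mm) begins 54 mm behind the grasp point. The pads swing forward as they close: fully open they stand 13 mm farther back than shut.
Start: joints at [1.113, 0.104, 0.097, 1.564, 0, 1.353], TCP at [142.507, 582.862, 231.331] pointing down, gripper open.
Joint ranges: [-2.99, 2.99], [-0.84, 1.86], [-1.1, 1.16], [-1.84, 2.11], [-1.51, 1.56], [-3.14, 3.14]. Speed limits (rad/s): [2.22, 2.22, 2.57, 3.14, 3.14, 3.14].

INTERFACE

Orientations are given as a unit quaternion [w, x, y, z].
In Python, from rig import bot gives the robot as it stands. Calls block until the motion is done:
- bot.move_ptp(position, orientation): joint-space move of the TCP to a pose.
- bot.move_straight(position, rotation=None, velocity=150, guard=None): straight line of the TCP; rotation=None keeps the orientation; velocity is the mean speed in mm/s. With guard (N) it stops when the force on the tool has changed by that much, and returns True; else False.
- bot.move_joints(angles): joint-space move.
- bot.grip(opening): finger opening in mm; the grip force is fixed at half the most; returns when the fingers have stopped.
- bot.sleep(seconds).
- bot.solve_ik(position, orientation): joint angles nearest the present ones, or None.
- bot.state(): the state.
- bot.grab_frame(name): name is "scene" or "top" or "wrist"; returns the picture (420x560x3 uint8, red, green, blue); there is no depth.
- bot.camera_params(name): a dict with "fx", "fy", "cx", "cy" (pixels), "D" ([k1, k2, p1, p2, k3] as OpenCV has them; the pictures are not rectified), "T" (4x4, takes a point from camera to world coordinates); the wrist camera has in their place "tool_from_camera" (4x4, takes a point from camera to tool coordinates, whose origin is the TCP and whose axes are the flange's). Camera axes: x right, y up, looking along -z (the intrinsics and any distortion apply to the point x, -y, -z); pixel columns grow to the right and rows downward; lengths in mm; the calibration is good to about 2 mm. A picture is of the moment at which its call begins: read the wrist's pose just before it. camera_params takes no time and is no camera call.
A pose or a line that the arm cannot do raises bot.MotionError and nothing moves.
- bot.sign_off(): hands the job in, once; it reports no verdict.
The state is a dict: "clock": time; "joint_positions": joint angles; "dq": joint speeds; "tau": joint torques, N m; "eef_pos": TCP position; "ee_rot": TCP orientation; "force": force on the tool from outside, world axes, zero at the start; "wrist_torque": the same for the moment, N m; "gripper_width": finger opening in mm.
Only numpy, scipy, OpenCV 4.12 (cv2) and the standard library are available. Lean on these libraries where they do the work, as an engineer would, in place of code of your own. Each camera call takes 0.05 s, during which the arm holds its last target.

## Working session

There is one attempt and no reset: what is moved stays moved. The work goes in short steps, each a Python script; the robot and the scene stay as the last script left them, time stands still between calls to the robot, and variables do not carry over. Pictures are saved under pics/ and viewed, and the job is handed in when it is done.

```bash
ls; mkdir -p pics; python3 - <<'E'
from rig import bot
import cv2, json
print(bot.state())
for n in ("scene","top","wrist"):
    cv2.imwrite(f"pics/a_{n}.png", bot.grab_frame(n)[:,:,::-1])
    p=bot.camera_params(n); print(n,{k:(v.tolist() if hasattr(v,'tolist') else v) for k,v in p.items()})
E
```

```text
pics
{'clock': 0.0, 'joint_positions': array([1.11327856e+00, 1.04684773e-01, 9.64829718e-02, 1.56389193e+00,
       1.31389914e-05, 1.35312345e+00]), 'dq': array([ 0.00135786,  0.00067129, -0.00027991, -0.00011384,  0.0009201 ,
        0.00123187]), 'tau': array([-9.78395110e-04, -5.56930375e+01,  5.03646576e+01,  1.69704953e-02,
       -5.69982676e-04,  4.54537869e-06]), 'eef_pos': array([142.35646312, 582.53611933, 230.53836712]), 'ee_rot': array([-2.21060796e-04,  1.19635189e-01,  9.92817708e-01, -6.09908269e-04]), 'force': array([ 0.67347159, -0.25508969,  0.3513043 ]), 'wrist_torque': array([ 0.01733441, -0.00609528, -0.03526578]), 'gripper_width': 85.42441209694634}
scene {'fx': 421.0658265807894, 'fy': 421.0658265807894, 'cx': 279.44116920261496, 'cy': 211.13875842213153, 'D': [-0.06070990781794885, 0.0, 0.0, 0.0, 0.0], 'T': [[0.04996737379338306, -0.7068834945332657, 0.7055628864336834, 1226.3161070638048], [0.998647750303467, 0.04551205058598171, -0.02512616296379864, 0.6351486324686431], [-0.01435034389889874, 0.7058642776114241, 0.7082017291860321, 817.8183191920301], [0.
[... 229 characters left out ...]
01516155852086, 353.52596274194195], [-0.9999713964637286, -0.005657713000664238, -0.005019615322178149, 23.350333945254928], [-0.00585049834796051, 0.15798658009283129, 0.9874239272873896, 1137.9458281047016], [0.0, 0.0, 0.0, 1.0]]}
wrist {'fx': 292.7162363492541, 'fy': 292.7162363492541, 'cx': 278.441606399383, 'cy': 204.90219367584672, 'D': [-0.007585999418061957, 0.0, 0.0, 0.0, 0.0], 'tool_from_camera': [[0.0002072553576143966, 0.9484525893090973, 0.31691898472336116, 81.26403760143516], [0.9999999193314371, -8.753039581227722e-05, -0.00039201473036552125, -0.48317903846228916], [-0.00034406734188922617, 0.3169190404051153, -0.9484525309399333, -142.3460534566956], [0.0, 0.0, 0.0, 1.0]]}
```

View pics/a_scene.png

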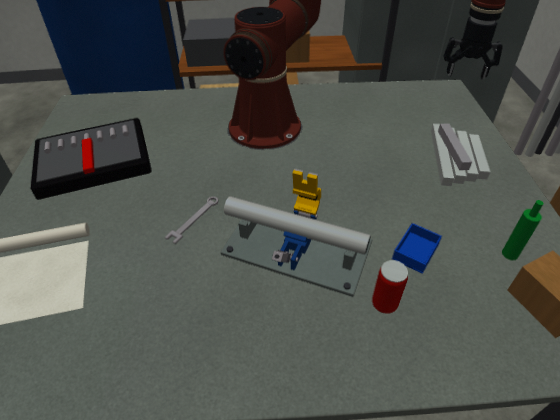

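View pics/a_top.png

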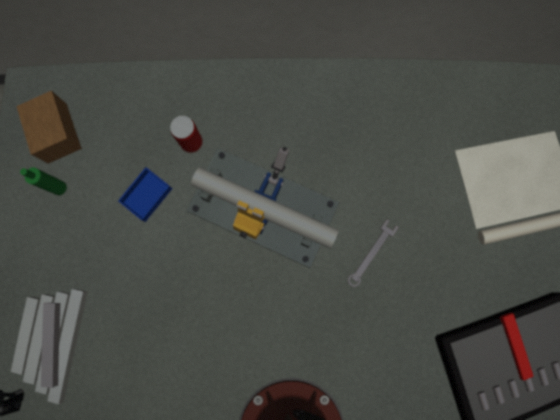

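View pics/a_wrist.png

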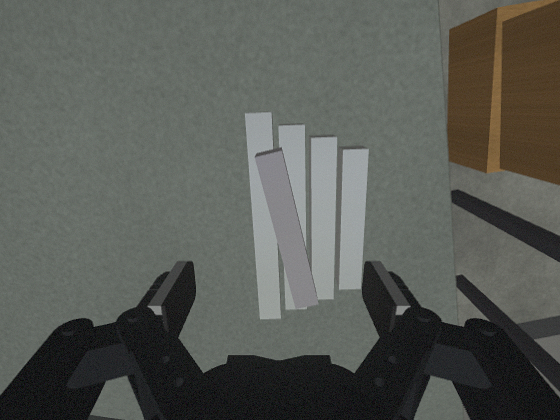

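The tube runs from (200,178) to (333,240) in the top view. The cap stands open on the robot side at (249,220), the bolt is laid back at (280,157), and the bar's screws show at (222,155), (331,204), (196,208) and (306,259).

```bash
cat > h.py <<'E'
import numpy as np, cv2
from rig import bot
from scipy.spatial.transform import Rotation as R
def Rq(q): return R.from_quat([q[1],q[2],q[3],q[0]])
def qR(r): 
    q=r.as_quat(); return np.array([q[3],q[0],q[1],q[2]])
def camT(name, st=None):
    p=bot.camera_params(name)
    if name!="wrist": return p,np.array(p["T"])
    T=np.eye(4); T[:3,:3]=Rq(st["ee_rot"]).as_matrix(); T[:3,3]=st["eef_pos"]
    return p,T@np.array(p["tool_from_camera"])
def ray(name,uv,st=None):
    p,T=camT(name,st); K=np.array([[p["fx"],0,p["cx"]],[0,p["fy"],p["cy"]],[0,0,1.]])
    n=cv2.undistortPoints(np.array(uv,float).reshape(-1,1,2),K,np.array(p["D"])).reshape(-1,2)
    d=np.c_[n[:,0],-n[:,1],-np.ones(len(n))]@T[:3,:3].T
    return T[:3,3],d
def onz(name,uv,z,st=None):
    o,d=ray(name,uv,st); return o+d*((z-o[2])/d[:,2])[:,None]
def onplane(name,uv,p0,n,st=None):
    o,d=ray(name,uv,st); return o+d*(((p0-o)@n)/(d@n))[:,None]
def proj(name,P,st=None):
    p,T=camT(name,st); K=np.array([[p["fx"],0,p["cx"]],[0,p["fy"],p["cy"]],[0,0,1.]])
    c=(np.atleast_2d(P)-T[:3,3])@T[:3,:3]; c=c*[1,-1,-1]
    return cv2.projectPoints(c.reshape(-1,1,3),np.zeros(3),np.zeros(3),K,np.array(p["D"]))[0].reshape(-1,2)
def snap(name,f):
    st=bot.state(); im=bot.grab_frame(name)[:,:,::-1].copy(); cv2.imwrite(f"pics/{f}.png",im); np.save(f"pics/{f}.npy",np.array([st],dtype=object),allow_pickle=True); return st,im
E
python3 - <<'E'
from h import *
im=cv2.imread('pics/a_top.png')
g=cv2.cvtColor(im,cv2.COLOR_BGR2HSV)
m=((g[...,2]>135)&(g[...,1]<40)).astype(np.uint8)
n,l,s,c=cv2.connectedComponentsWithStats(m)
for i in range(1,n):
    if s[i,4]>300:
        r=cv2.minAreaRect(np.argwhere(l==i)[:,::-1].astype(np.float32)); print(s[i],r)
print(onz('top',[[200,178],[333,240]],75))
S=onz('top',[[222,155],[331,204],[196,208],[306,259]],12);print(S, S.mean(0))
print(onz('scene',[[230,249],[347,286]],12))
x=cv2.resize(im[120:290,160:360],None,fx=4,fy=4,interpolation=cv2.INTER_CUBIC)[:600];cv2.imwrite('pics/b.png',cv2.convertScaleAbs(x,alpha=1.6))
E
```

```text
[ 456  132  104   96 7441] ((513.9887084960938, 178.1179656982422), (79.97502899169922, 101.71145629882812), 77.00537872314453)
[484 216  76  26 672] ((522.10986328125, 228.09178161621094), (9.047054290771484, 77.3580322265625), 76.75948333740234)
[[603.66348301 213.44332743  75.        ]
 [454.04600392 -99.41350125  75.        ]]
[[ 678.00563586  169.93775674   12.        ]
 [ 549.9281362  -103.77223036   12.        ]
 [ 541.78884424  232.96350352   12.        ]
 [ 413.84124299  -39.57023644   12.        ]] [545.89096482  64.88969837  12.        ]
[[ 548.45129305 -100.22784559   12.        ]
 [ 675.84234439  171.92418934   12.        ]]
```

View pics/b.png

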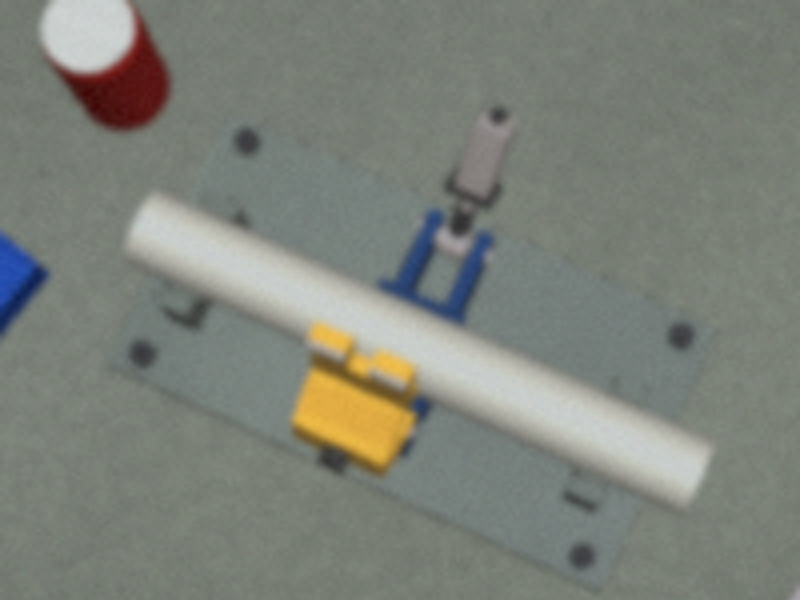

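```bash
cat >> h.py <<'E'
import os,json
if os.path.exists('fr.json'):
    _f=json.load(open('fr.json')); O=np.array(_f['O']); yaw=_f['yaw']
else: O=np.array([536.8,69.1,0]); yaw=np.arctan2(-.4225,.9063)
X=np.array([np.cos(yaw),np.sin(yaw),0]); Y=np.array([-np.sin(yaw),np.cos(yaw),0]); Z=np.array([0,0,1.])
def W(x,y,z): return O+X*x+Y*y+Z*z
def C(P): P=np.atleast_2d(P)-O; return np.c_[P@X,P@Y,P@Z]
def ori(t=0.,flip=1):
    """tool z = down tilted by t towards clamp +x ; tool x = -flip*clamp x (t=0)"""
    z=-np.cos(t)*Z+np.sin(t)*X
    y=flip*Y; x=np.cross(y,z)
    return qR(R.from_matrix(np.c_[x,y,z]))
E
python3 - <<'E'
from h import *
for fl in (1,-1):
  q=ori(0,fl); print(Rq(q).as_matrix().round(2).tolist())
  for z in (290,330): print(fl,z,bot.solve_ik(W(111*fl if fl>0 else -51,0,z),q))
  for nm,p,t in (("press",(52,0,85),0),("nut",(142,0,50),0),("nutT",(142-10,0,55),-.5),("up",(75,0,107),0),("back",(-75,0,160),0),("backtilt",(-75,0,170),.6),("backtilt",(-75,0,170),1.),("m",(20,0,160),.5)):
    print(nm,t,bot.solve_ik(W(*p),ori(t,fl)))
E
```

```text
[[-0.91, 0.42, 0.0], [0.42, 0.91, 0.0], [0.0, 0.0, -1.0]]
1 290 [-0.16981186  0.2486248   0.36472722  1.68689875  0.          0.26641656]
1 330 [-0.16981186  0.28059131  0.4764861   1.76669111  0.          0.26641656]
press 0 [-0.14253537  0.08632483 -0.18766495  1.29680654  0.          0.29369304]
nut 0 [-0.18229863  0.34502447  0.04071678  1.26648864  0.          0.25392979]
nutT -0.5 [-0.22582189  1.04949264  0.92961339  1.94159121  0.10029969  0.18527365]
up 0 [-0.15377054  0.13560633 -0.09459153  1.34059847  0.          0.28245788]
back 0 [-0.06190448 -0.27132623 -0.38831825  1.4538043   0.          0.37432393]
backtilt 0.6 None
backtilt 1.0 None
m 0.5 [-0.01779832 -0.60928048 -0.73242341  0.98466852 -0.1960569   0.37207562]
[[0.91, -0.42, 0.0], [-0.42, -0.91, -0.0], [0.0, 0.0, -1.0]]
-1 290 [-0.08007671 -0.18115517 -0.07399903  1.67795247  0.         -2.78544095]
-1 330 [-0.08007671 -0.15461343  0.02407266  1.74948242  0.         -2.78544095]
press 0 [-0.14253537  0.08632483 -0.18766495  1.29680654  0.         -2.84789961]
nut 0 [-0.18229863  0.34502447  0.04071678  1.26648864  0.         -2.88766287]
nutT -0.5 [-0.22582189  1.04949264  0.92961339  1.94159121  0.10029969 -2.956319  ]
up 0 [-0.15377054  0.13560633 -0.09459153  1.34059847  0.         -2.85913478]
back 0 [-0.06190448 -0.27132623 -0.38831825  1.4538043   0.         -2.76726872]
backtilt 0.6 None
backtilt 1.0 None
m 0.5 [-0.01779832 -0.60928048 -0.73242341  0.98466852 -0.1960569  -2.76951704]
```

```bash
python3 - <<'E'
from h import *
bot.move_ptp(W(111,0,290),ori()); bot.sleep(.15)
st,im=snap('wrist','w1'); print(st['clock'],st['eef_pos'],st['force'])
cv2.imwrite('pics/w1v.png',cv2.convertScaleAbs(cv2.resize(im[:400],None,fx=1.42,fy=1.42,interpolation=cv2.INTER_CUBIC),alpha=1.3))
E
```

```text
2.95 [637.32102535  22.86571544 290.01074775] [-0.22196901  0.65004018  0.15019443]
```

View pics/w1v.png

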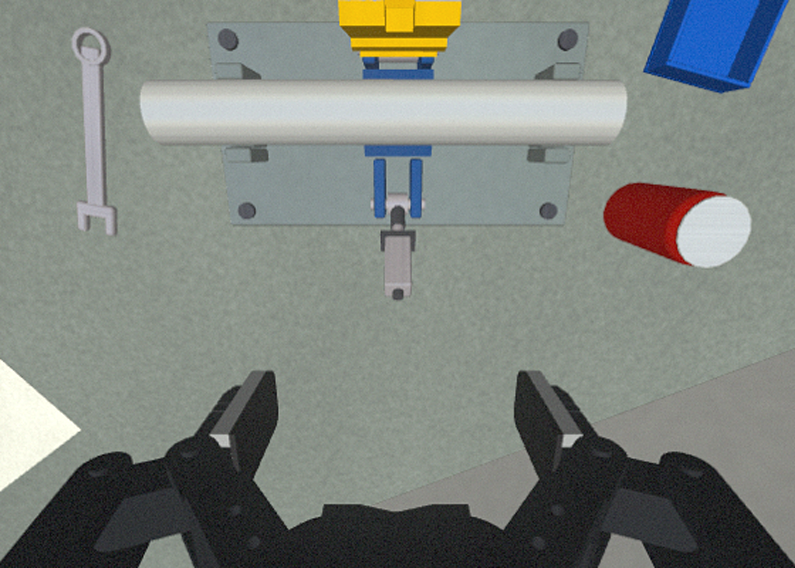

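```bash
python3 - <<'E'
from h import *
im=cv2.imread('pics/w1.png'); st=np.load('pics/w1.npy',allow_pickle=True)[0]
g=cv2.cvtColor(im,cv2.COLOR_BGR2GRAY)
pts=[]
for c in [(228,40),(568,40),(247,211),(549,211)]:
    u,v=int(c[0]/1.4214),int(c[1]/1.42)
    w=g[v-12:v+13,u-12:u+13].astype(float); m=w<70
    yy,xx=np.nonzero(m); pts.append((u-12+xx.mean(),v-12+yy.mean())); print(m.sum(),pts[-1])
S=onz('wrist',pts,14,st); print(S)
ctr=S.mean(0)
yd=(S[1]-S[0]+S[3]-S[2]); yd/=np.linalg.norm(yd); xd=(S[2]-S[0]+S[3]-S[1]); print(np.linalg.norm(xd)/2,np.linalg.norm(S[1]-S[0]),np.linalg.norm(S[3]-S[2]))
xd/=np.linalg.norm(xd)
y1=np.arctan2(-yd[0],yd[1]); y2=np.arctan2(xd[1],xd[0]); print('yaw',y1,y2,yaw)
print('O',ctr-10*np.array([np.cos(y1),np.sin(y1),0]))
# other cams, same
T=onz('top',[[222,155],[331,204],[196,208],[306,259]],14); print(T.mean(0)-10*np.array([np.cos(y1),np.sin(y1),0]))
x=im[90:230,200:360];cv2.imwrite('pics/w1n.png',cv2.convertScaleAbs(cv2.resize(x,None,fx=4,fy=4,interpolation=cv2.INTER_CUBIC),alpha=1.3))
s=cv2.imread('pics/a_scene.png')[160:280,240:360];cv2.imwrite('pics/sn.png',cv2.convertScaleAbs(cv2.resize(s,None,fx=5,fy=5,interpolation=cv2.INTER_CUBIC),alpha=1.3))
E
```

```text
110 (np.float64(160.94545454545454), np.float64(28.054545454545455))
152 (np.float64(399.26973684210526), np.float64(27.888157894736842))
64 (np.float64(173.828125), np.float64(148.046875))
92 (np.float64(385.6195652173913), np.float64(147.92391304347825))
[[ 415.32586056  -37.22692159   14.        ]
 [ 541.49308081  234.74365649   14.        ]
 [ 550.8437652  -100.64915101   14.        ]
 [ 677.16146871  171.50360842   14.        ]]
149.65404922363712 299.81021131172633 300.0388086334685
yaw -0.434452828002675 -0.43695618137675785 -0.4362284164803968
O [537.13503892  71.30193932  14.        ]
[536.47826497  69.02505389  14.        ]
```

View pics/w1n.png

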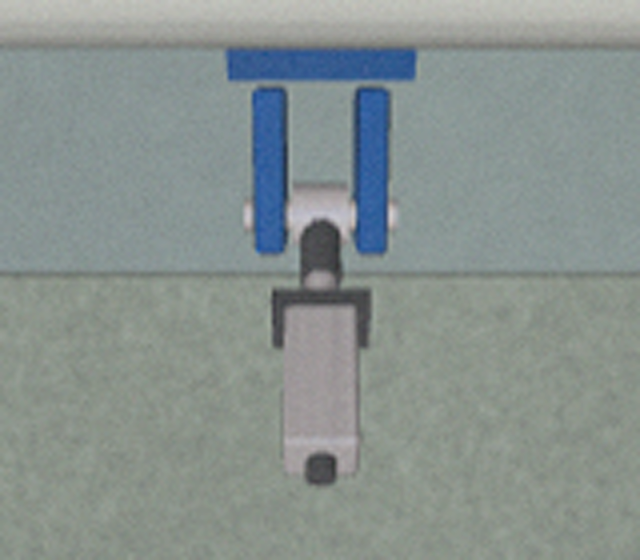

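View pics/sn.png

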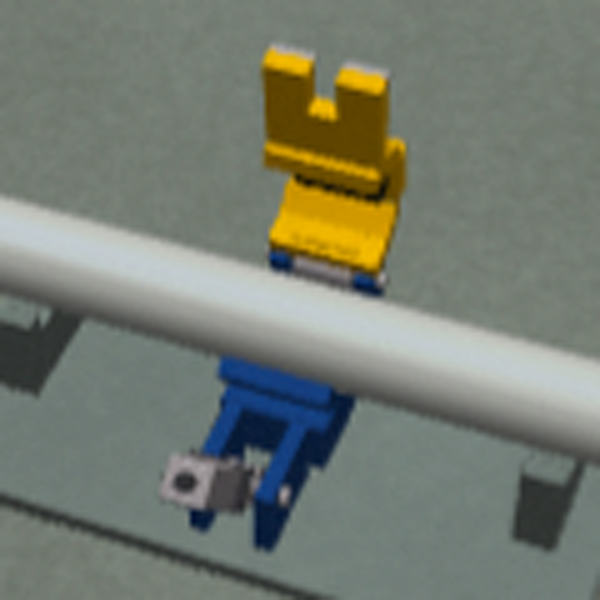

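```bash
echo '{"O":[537.0,70.6,0],"yaw":-0.4357}' > fr.json; python3 - <<'E'
from h import *
st=np.load('pics/w1.npy',allow_pickle=True)[0]
P=lambda r,c=321: (200+c/4-.4,90+r/4-.4)
print('pin',C(onz('wrist',[P(215),P(215,245),P(215,398)],43,st)).round(1).tolist())
def fit(piv=(75,43),meas=((437,94,10),(474,94,-10),(303,46,10),(290,46,11))):
    from scipy.optimize import brentq
    for r,a,b in meas:
        def f(th):
            x=piv[0]+a*np.sin(th)-b*np.cos(th); z=piv[1]+a*np.cos(th)+b*np.sin(th)
            return proj('wrist',W(x,0,z),st)[0,1]-P(r)[1]
        t=np.linspace(.2,1.6,29); v=[f(q) for q in t]
        print(r,[round(brentq(f,t[i],t[i+1]),3) for i in range(28) if v[i]*v[i+1]<0])
fit()
# cap: lip tips in scene & top
def ps(u,v): return (240+u/5-.4,160+v/5-.4)
def pt(u,v): return (160+u/4-.4,120+v/4-.4)
# scene: prong tips outer corners (at inner face z~0): left (264,66), right (385,92) : inner-face tip edges ; y=+-28
for nm,uv,y in (("scene",ps(264,68),-28),("scene",ps(385,94),28)):
    p=onplane(nm,[uv],W(0,y,0),Y); c=C(p)[0]; r=np.hypot(c[0]+45,c[2]-75); print(nm,c.round(1),r.round(1),np.arctan2(c[2]-75,c[0]+45).round(3))
for ph in (1.5,1.6,1.7,1.8,1.9):
    pts=[]
    for xx,zz in ((137,0),(137,14)):
        for y in (-28,28):
            pts.append(W(-45+xx*np.cos(ph)-zz*np.sin(ph),y,75+xx*np.sin(ph)+zz*np.cos(ph)))
    pts=np.array(pts); a=proj('scene',pts); b=proj('top',pts)
    print(ph,((a-[240,160]+.4)*5).round().tolist(),((b-[160,120]+.4)*4).round().tolist())
E
```

```text
pin [[74.9, 0.6, 43.0], [74.9, -24.3, 43.0], [74.9, 25.8, 43.0]]
437 [0.681]
474 [0.673, 1.59]
303 [0.676]
290 [0.596]
scene [-29.  -28.  206.7] 132.6 1.45
scene [-33.2  28.  205.3] 130.8 1.481
1.5 [[269.0, 51.0], [387.0, 80.0], [280.0, 31.0], [397.0, 60.0]] [[410.0, 382.0], [311.0, 336.0], [398.0, 406.0], [299.0, 361.0]]
1.6 [[280.0, 33.0], [397.0, 61.0], [290.0, 15.0], [407.0, 43.0]] [[398.0, 406.0], [299.0, 360.0], [387.0, 431.0], [287.0, 385.0]]
1.7 [[290.0, 17.0], [406.0, 45.0], [300.0, 3.0], [415.0, 30.0]] [[387.0, 430.0], [288.0, 385.0], [375.0, 455.0], [276.0, 410.0]]
1.8 [[300.0, 4.0], [415.0, 32.0], [310.0, -7.0], [424.0, 20.0]] [[376.0, 455.0], [277.0, 409.0], [365.0, 479.0], [266.0, 434.0]]
1.9 [[310.0, -6.0], [423.0, 21.0], [319.0, -14.0], [432.0, 12.0]] [[365.0, 479.0], [267.0, 433.0], [355.0, 503.0], [257.0, 457.0]]
```

```bash
cat >> h.py <<'E'
def capP(phi,xc,zc): return (-45+xc*np.cos(phi)-zc*np.sin(phi), 75+xc*np.sin(phi)+zc*np.cos(phi))
def pushpose(phi,lift=0):
    xc=97+11*np.clip((1.2-phi)/1.2,0,1); x,z=capP(phi,xc,10+lift); return W(x-11,0.5,z)
E
python3 - <<'E'
from h import *
q=ori()
bot.grip(0)
bot.move_straight(W(-78,0.5,265),q,velocity=250)
bot.move_straight(W(-78,0.5,176),velocity=120)
bot.sleep(.2); f0=bot.state()['force']; print(f0,bot.state()['clock'],bot.state()['gripper_width'])
for ph in np.arange(1.5,.29,-.1):
    g=bot.move_straight(pushpose(ph),velocity=90,guard=15)
    s=bot.state(); f=s['force']-f0; c=C(s['eef_pos'])[0]; print(round(ph,2),round(s['clock'],2),'fx,fy,fz',round(f@X,1),round(f@Y,1),round(f[2],1),c.round(1),g)
    if g: break
st,im=snap('wrist','w2'); snap('scene','s2')
E
```

```text
[ 0.29807652 -0.06470515  0.41394466] 5.775 0.18201488113243422
1.5 6.14 fx,fy,fz 0.2 1.1 -0.3 [-59.2   0.4 172.3] False
1.4 6.4 fx,fy,fz -0.0 -0.3 0.1 [-49.5   0.5 172.3] False
1.3 6.66 fx,fy,fz -1.0 -0.3 -0.6 [-39.8   0.5 171.1] False
1.2 6.92 fx,fy,fz -0.8 0.6 -0.1 [-30.2   0.4 169. ] False
1.1 7.17 fx,fy,fz -0.1 -0.3 -0.7 [-20.6   0.4 166.7] False
1.0 7.43 fx,fy,fz 0.6 0.7 -0.5 [-11.1   0.4 163.5] False
0.9 7.69 fx,fy,fz -0.8 0.9 -0.8 [ -1.9   0.4 159.3] False
0.8 7.96 fx,fy,fz -0.9 0.6 -1.4 [  6.9   0.4 154. ] False
0.7 8.22 fx,fy,fz -0.6 -0.3 -0.9 [ 15.2   0.4 147.8] False
0.6 8.49 fx,fy,fz -0.3 -0.1 -0.2 [ 22.8   0.4 140.8] False
0.5 8.76 fx,fy,fz -0.6 0.2 -1.1 [ 29.8   0.4 133. ] False
0.4 9.03 fx,fy,fz -0.5 -0.2 -0.6 [ 36.    0.3 124.3] False
0.3 9.29 fx,fy,fz -0.8 -0.0 -0.4 [ 41.4   0.3 114.9] False
```

View pics/s2.png

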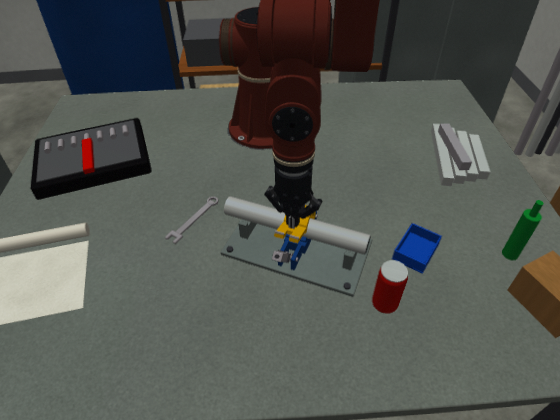

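View pics/w2.png

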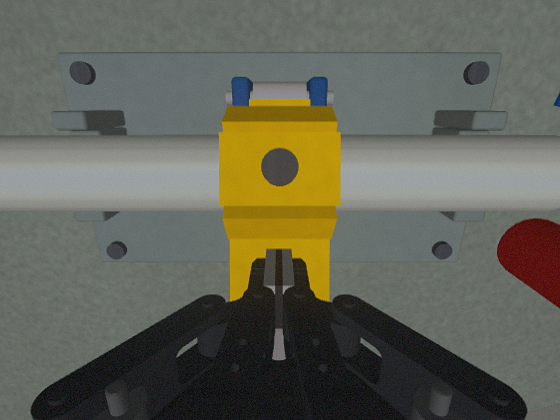

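```bash
python3 - <<'E'
from h import *
st=np.load('pics/w1.npy',allow_pickle=True)[0]
for th in (.6,.65,.7,.75,.8):
    def B(a,b,y): return W(75+a*np.sin(th)-b*np.cos(th),y+.5,43+a*np.cos(th)+b*np.sin(th))
    P=[B(94,10,0),B(94,-10,0),B(46,10,0),B(46,11,0),B(40,11,0)]
    print(th,((proj('wrist',P,st)[:,1]+.4-90)*4).round().tolist(), ((proj('scene',[B(94,10,-11),B(94,10,11),B(94,-10,11),B(94,-10,-11),B(46,11,15),B(40,-11,15)])+.4-[240,160])*5).round().tolist())
s=cv2.imread('pics/a_scene.png')[235:275,260:310];cv2.imwrite('pics/sn2.png',cv2.convertScaleAbs(cv2.resize(s,None,fx=14,fy=14,interpolation=cv2.INTER_CUBIC),alpha=1.3))
E
```

```text
0.6 [418.0, 462.0, 293.0, 291.0, 276.0] [[177.0, 430.0], [225.0, 445.0], [211.0, 490.0], [163.0, 475.0], [257.0, 459.0], [245.0, 507.0]]
0.65 [430.0, 471.0, 300.0, 297.0, 282.0] [[174.0, 441.0], [221.0, 455.0], [208.0, 500.0], [160.0, 486.0], [255.0, 463.0], [244.0, 511.0]]
0.7 [441.0, 478.0, 306.0, 304.0, 288.0] [[170.0, 451.0], [218.0, 466.0], [205.0, 511.0], [157.0, 496.0], [253.0, 468.0], [243.0, 516.0]]
0.75 [451.0, 484.0, 312.0, 310.0, 294.0] [[167.0, 462.0], [215.0, 477.0], [202.0, 522.0], [155.0, 507.0], [251.0, 473.0], [242.0, 520.0]]
0.8 [460.0, 489.0, 318.0, 316.0, 299.0] [[164.0, 472.0], [211.0, 487.0], [200.0, 532.0], [152.0, 517.0], [250.0, 478.0], [241.0, 524.0]]
```

View pics/sn2.png

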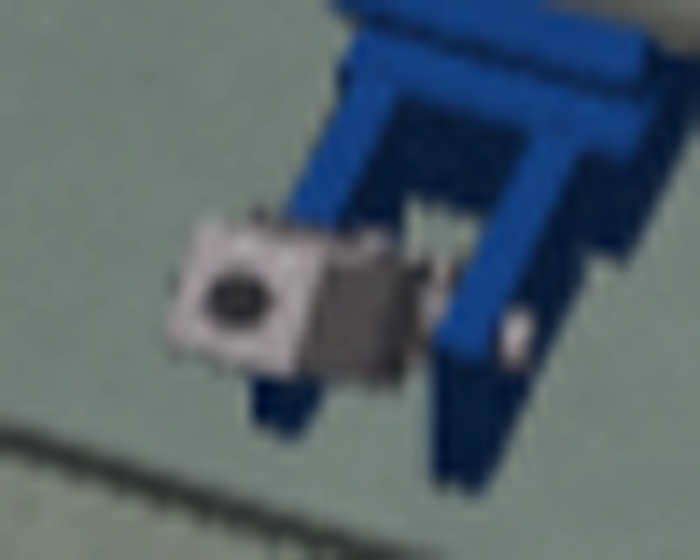

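The bolt only lies back at about 0.69 rad. That puts its flange corner at x≈92, right at the end of the tongue's path, so I'll nudge the bolt back a little first, then press the cap.

```bash
python3 - <<'E'
from h import *
def bp(th,a=88,b=10): return (75+a*np.sin(th)-b*np.cos(th), 43+a*np.cos(th)+b*np.sin(th))
c=C(bot.state()['eef_pos'])[0]
bot.move_straight(W(c[0],.5,155),velocity=150)
bot.move_straight(W(105,.5,150),velocity=200)
x,z=bp(.6); bot.move_straight(W(x-11,.5,z),velocity=120,guard=10)
f0=bot.state()['force']
for th in (.7,.78,.86):
    x,z=bp(th); g=bot.move_straight(W(x-11,.5,z),velocity=60,guard=20)
    s=bot.state();f=s['force']-f0; print(th,g,round(s['clock'],2),round(f@X,1),round(f[2],1),C(s['eef_pos']).round(1))
bot.move_straight(W(x-11-10,.5,z+5),velocity=120)
bot.move_straight(W(c[0],.5,155),velocity=200)
st,im=snap('wrist','w3'); print(st['clock'])
E
```

```text
0.7 False 10.96 -0.3 0.5 [[113.5   0.5 117. ]]
0.78 False 11.22 0.1 0.8 [[119.    0.4 112.3]]
0.86 False 11.49 -0.3 -0.3 [[124.3   0.4 107.6]]
12.3083
```

View pics/w3.png

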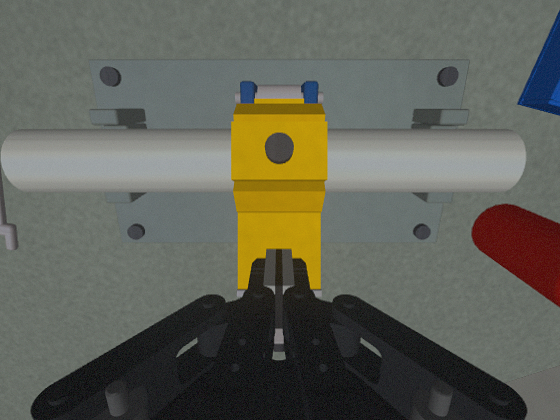

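```bash
python3 - <<'E'
from h import *
st,im=snap('scene','s3')
s=im[180:290,220:360];cv2.imwrite('pics/s3v.png',cv2.convertScaleAbs(cv2.resize(s,None,fx=5,fy=5,interpolation=cv2.INTER_CUBIC),alpha=1.3))
E
```

```text
(no output)
```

View pics/s3v.png

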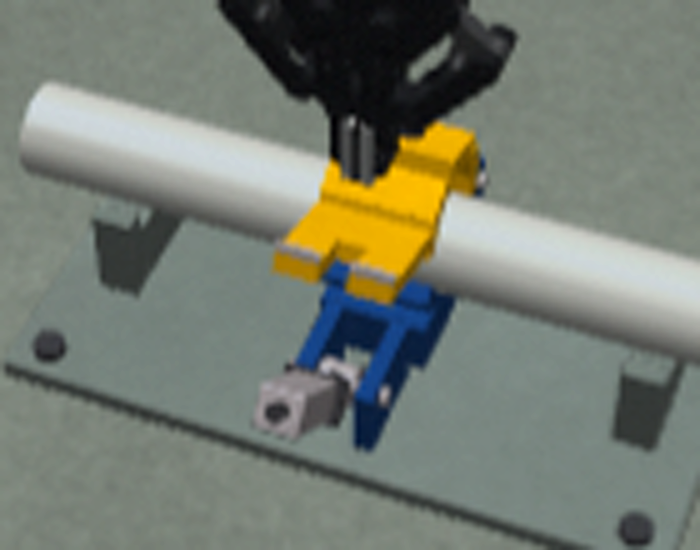

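```bash
python3 - <<'E'
from h import *
f0=bot.state()['force']
def rep(l,g):
    s=bot.state();f=s['force']-f0; print(l,g,round(s['clock'],2),round(f@X,1),round(f@Y,1),round(f[2],1),C(s['eef_pos'])[0].round(2),flush=True); return f
bot.move_straight(pushpose(.3,3),velocity=120,guard=8)
for ph in (.25,.2,.16):
    g=bot.move_straight(pushpose(ph),velocity=60,guard=8); rep(ph,g)
    if g: break
x,z=52,C(bot.state()['eef_pos'])[0][2]
bot.move_straight(W(51,.5,z),velocity=40,guard=8);rep('c',0)
E
```

```text
0.25 False 13.15 -0.9 0.9 -0.3 [ 44.15   0.46 110.85]
0.2 False 13.4 -0.3 0.1 -0.3 [ 46.     0.44 105.57]
0.16 False 13.65 -0.4 0.4 -0.7 [ 47.46   0.43 101.52]
c 0 13.9 -0.8 -0.3 -0.7 [ 51.24   0.48 101.58]
```

```bash
python3 - <<'E'
from h import *
f0=np.array([-0.2,.3,.3]); 
def rep(l,g):
    s=bot.state();f=s['force']-f0; print(l,g,round(s['clock'],2),round(f@X,1),round(f@Y,1),round(f[2],1),C(s['eef_pos'])[0].round(2),flush=True); return f
for z in np.arange(99,82.9,-1.0):
    g=bot.move_straight(W(52,.5,z),velocity=12,guard=12); f=rep(z,g)
    if g or f[2]>16: break
E
```

```text
99.0 False 14.28 -1.9 -0.3 4.5 [51.94  0.58 99.4 ]
98.0 False 14.53 -3.1 -1.0 8.3 [52.06  0.6  98.72]
97.0 False 14.78 -2.2 -1.8 8.5 [52.24  0.6  97.96]
96.0 False 15.03 -2.4 -1.3 9.9 [52.4   0.59 97.12]
95.0 False 15.28 -2.6 -1.6 9.8 [52.54  0.6  96.24]
94.0 False 15.53 -1.8 -2.3 9.1 [52.75  0.61 95.37]
93.0 False 15.78 -1.4 -1.4 10.6 [52.91  0.61 94.5 ]
92.0 False 16.02 -0.7 -1.3 9.6 [53.03  0.61 93.57]
91.0 False 16.27 -1.1 -0.9 9.7 [53.19  0.63 92.69]
90.0 False 16.52 -0.5 -2.1 10.2 [53.3   0.6  91.74]
89.0 False 16.77 -0.7 -1.4 9.9 [53.46  0.59 90.83]
88.0 False 17.02 -0.3 -2.1 10.6 [53.58  0.61 89.92]
87.0 False 17.27 0.9 -1.8 10.3 [53.72  0.64 89.  ]
86.0 False 17.52 0.5 -2.2 11.3 [53.83  0.6  88.08]
85.0 False 17.77 0.9 -1.5 11.3 [53.94  0.6  87.22]
84.0 False 18.02 -0.9 -2.2 16.4 [53.97  0.63 86.85]
```

```bash
python3 - <<'E'
from h import *
f0=np.array([-0.2,.3,.3]); 
def rep(l,g):
    s=bot.state();f=s['force']-f0; print(l,g,round(s['clock'],2),round(f@X,1),round(f@Y,1),round(f[2],1),C(s['eef_pos'])[0].round(2),flush=True); return f
for z in (83.6,83.2,82.9):
    g=bot.move_straight(W(52,.5,z),velocity=8,guard=6); bot.sleep(.1); f=rep(z,g)
    if g or f[2]>20: break
st,im=snap('scene','s4')
s=im[180:290,220:360];cv2.imwrite('pics/s4v.png',cv2.convertScaleAbs(cv2.resize(s,None,fx=5,fy=5,interpolation=cv2.INTER_CUBIC),alpha=1.3))
E
```

```text
83.6 False 18.38 -3.5 -3.3 18.8 [53.96  0.62 86.8 ]
83.2 False 18.73 -4.2 -4.7 21.9 [54.    0.65 86.76]
```

View pics/s4v.png

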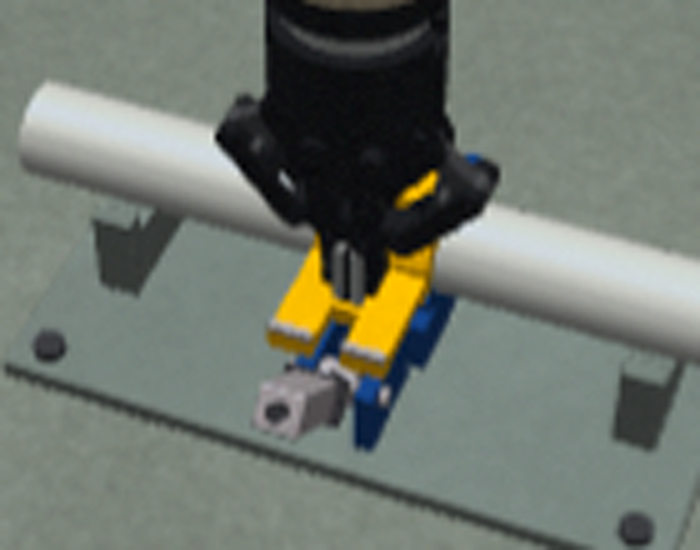

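```bash
python3 - <<'E'
from h import *
for ph in (0,.02,.05):
    pts=[]
    for y in (-28,-7,7,28):
        x,z=capP(ph,137,14); pts.append(W(x,y+.5,z))
    for y in (-28,28):
        x,z=capP(ph,137,0); pts.append(W(x,y+.5,z))
    print(ph,((proj('scene',pts)+.4-[220,180])*5).round().tolist())
# lift off a little, look
bot.move_straight(W(52,.5,100),velocity=60)
bot.move_straight(W(70,.5,180),velocity=200)
bot.sleep(.1)
s=bot.state(); print(s['clock'],s['force'])
st,im=snap('wrist','w5');st,im=snap('scene','s5')
s=im[180:290,220:360];cv2.imwrite('pics/s5v.png',cv2.convertScaleAbs(cv2.resize(s,None,fx=5,fy=5,interpolation=cv2.INTER_CUBIC),alpha=1.3))
E
```

```text
0 [[268.0, 329.0], [311.0, 342.0], [340.0, 351.0], [384.0, 364.0], [269.0, 349.0], [383.0, 384.0]]
0.02 [[268.0, 325.0], [311.0, 338.0], [340.0, 347.0], [384.0, 360.0], [268.0, 345.0], [384.0, 380.0]]
0.05 [[268.0, 318.0], [311.0, 331.0], [341.0, 340.0], [385.0, 353.0], [268.0, 339.0], [384.0, 374.0]]
19.8667 [-0.32284021 -0.03278242 -0.59348144]
```

View pics/s5v.png

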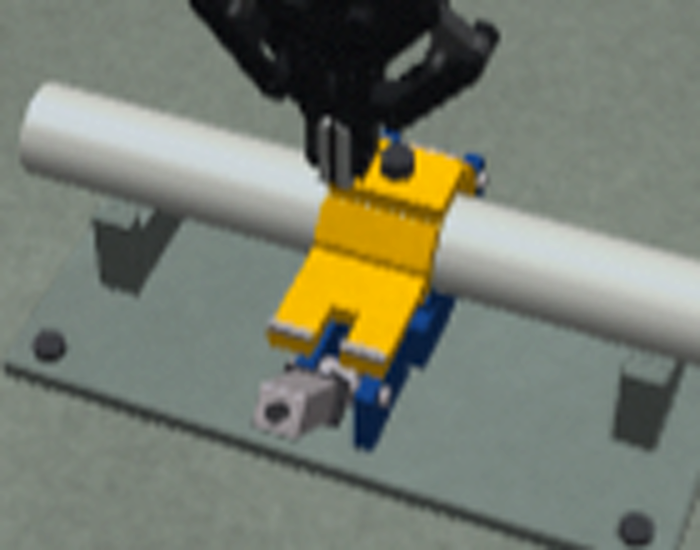

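View pics/w5.png

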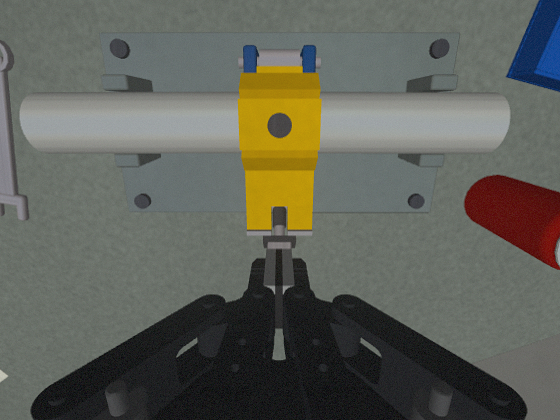

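```bash
cat >> h.py <<'E'
PX,PZ=75.,43.
def nutpose(th,draw=0,k=1.,r=72,dt=0.):
    """TCP pose with grasp point at r+draw along bolt; tool tilt -k*th"""
    t=-k*th; a=r+draw
    g=np.array([PX+a*np.sin(th),PZ+a*np.cos(th)]); zt=np.array([np.sin(t),-np.cos(t)])
    p=g+19*zt
    return W(p[0],.5,p[1]),ori(t)
E
python3 - <<'E'
from h import *
for k in (1,.8,.6,.4):
    for th in (.83,.4,0):
        for d in (0,12,60):
            j=bot.solve_ik(*nutpose(th,d,k)); print(k,th,d,None if j is None else j.round(2))
E
```

```text
1 0.83 0 None
1 0.83 12 None
1 0.83 60 None
1 0.4 0 [-0.2   0.72  0.55  1.79  0.09  0.21]
1 0.4 12 [-0.21  0.73  0.59  1.81  0.09  0.21]
1 0.4 60 [-0.21  0.8   0.76  1.92  0.09  0.21]
1 0 0 [-0.15  0.14 -0.11  1.32  0.    0.29]
1 0 12 [-0.15  0.14 -0.09  1.34  0.    0.29]
1 0 60 [-0.15  0.12 -0.02  1.43  0.    0.29]
0.8 0.83 0 None
0.8 0.83 12 None
0.8 0.83 60 None
0.8 0.4 0 [-0.2   0.61  0.42  1.69  0.07  0.23]
0.8 0.4 12 [-0.2   0.62  0.45  1.71  0.07  0.23]
0.8 0.4 60 [-0.21  0.68  0.61  1.81  0.07  0.22]
0.8 0 0 [-0.15  0.14 -0.11  1.32  0.    0.29]
0.8 0 12 [-0.15  0.14 -0.09  1.34  0.    0.29]
0.8 0 60 [-0.15  0.12 -0.02  1.43  0.    0.29]
0.6 0.83 0 [-0.22  0.98  0.86  1.94  0.1   0.19]
0.6 0.83 12 [-0.22  1.02  0.94  1.98  0.1   0.19]
0.6 0.83 60 None
0.6 0.4 0 [-0.19  0.51  0.3   1.59  0.06  0.24]
0.6 0.4 12 [-0.19  0.52  0.33  1.62  0.06  0.24]
0.6 0.4 60 [-0.2   0.57  0.48  1.71  0.06  0.23]
0.6 0 0 [-0.15  0.14 -0.11  1.32  0.    0.29]
0.6 0 12 [-0.15  0.14 -0.09  1.34  0.    0.29]
0.6 0 60 [-0.15  0.12 -0.02  1.43  0.    0.29]
0.4 0.83 0 [-0.21  0.72  0.53  1.71  0.07  0.22]
0.4 0.83 12 [-0.21  0.74  0.58  1.73  0.07  0.21]
0.4 0.83 60 [-0.22  0.88  0.84  1.85  0.07  0.2 ]
0.4 0.4 0 [-0.18  0.41  0.18  1.5   0.04  0.25]
0.4 0.4 12 [-0.18  0.42  0.21  1.52  0.04  0.25]
0.4 0.4 60 [-0.19  0.46  0.35  1.61  0.04  0.24]
0.4 0 0 [-0.15  0.14 -0.11  1.32  0.    0.29]
0.4 0 12 [-0.15  0.14 -0.09  1.34  0.    0.29]
0.4 0 60 [-0.15  0.12 -0.02  1.43  0.    0.29]
```

```bash
python3 - <<'E'
from h import *
TH=.83;K=.4
p,q=nutpose(TH,0,K,r=73); zt=Rq(q).as_matrix()[:,2]
bot.grip(45)
bot.move_ptp(p-zt*65,q); bot.sleep(.1); s=bot.state(); print(s['clock'],C(s['eef_pos']),s['gripper_width'])
st,im=snap('wrist','w6')
x=im[120:400,150:410];cv2.imwrite('pics/w6v.png',cv2.convertScaleAbs(cv2.resize(x,None,fx=2.1,fy=2.1),alpha=1.3))
E
```

```text
21.4833 [[143.82197597   0.94251972 137.32011238]] 45.27415328406579
```

View pics/w6v.png

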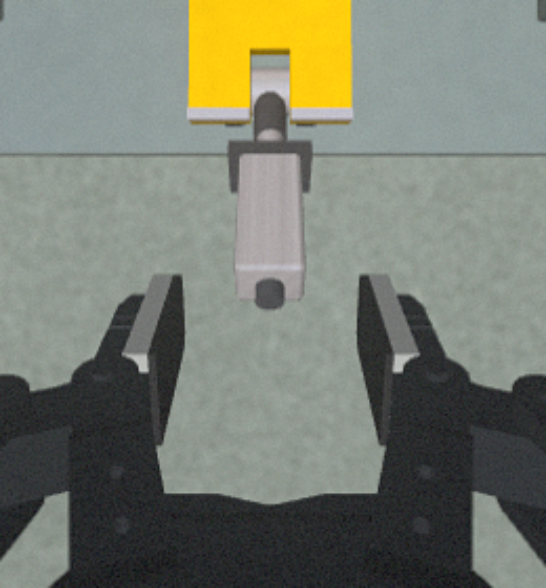

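```bash
python3 - <<'E'
from h import *
st=np.load('pics/w6.npy',allow_pickle=True)[0]
for th in (.74,.78,.82,.86,.9):
    def B(a,b): return W(75+a*np.sin(th)-b*np.cos(th),.5,43+a*np.cos(th)+b*np.sin(th))
    print(th,((proj('wrist',[B(94,10),B(94,-10),B(46,10),B(40,11)],st)[:,1]+.25-120)*2.1).round(1).tolist())
print(((proj('wrist',[W(92,0,89)],st)[:,1]+.25-120)*2.1))
E
```

```text
0.74 [244.4, 287.3, 141.6, 128.8]
0.78 [253.8, 293.4, 146.3, 133.1]
0.82 [262.6, 299.0, 151.0, 137.3]
0.86 [270.8, 304.0, 155.4, 141.4]
0.9 [278.3, 308.4, 159.7, 145.3]
[121.07367492]
```

```bash
python3 - <<'E'
from h import *
p,q=nutpose(.84,0,.4,r=73)
g=bot.move_straight(p,q,velocity=90,guard=10); bot.sleep(.1); s=bot.state(); f0=s['force']; print(g,s['clock'],C(s['eef_pos']),C(p),f0)
bot.grip(10); bot.sleep(.2)
s=bot.state(); print(s['clock'],s['gripper_width'],s['force']-f0,C(s['eef_pos']))
st,im=snap('wrist','w7')
x=im[120:400,150:410];cv2.imwrite('pics/w7v.png',cv2.convertScaleAbs(cv2.resize(x,None,fx=2.1,fy=2.1),alpha=1.3))
np.save('f0.npy',f0)
E
```

```text
False 22.5083 [[123.70950704   0.59729849  74.64108852]] [[123.09439286   0.5         73.78724599]] [-0.83724882  0.03965114  0.40853678]
23.0333 20.974870661798477 [ 3.84927133 -0.75674733  3.59550403] [[123.52809543   0.61392389  74.254835  ]]
```

View pics/w7v.png

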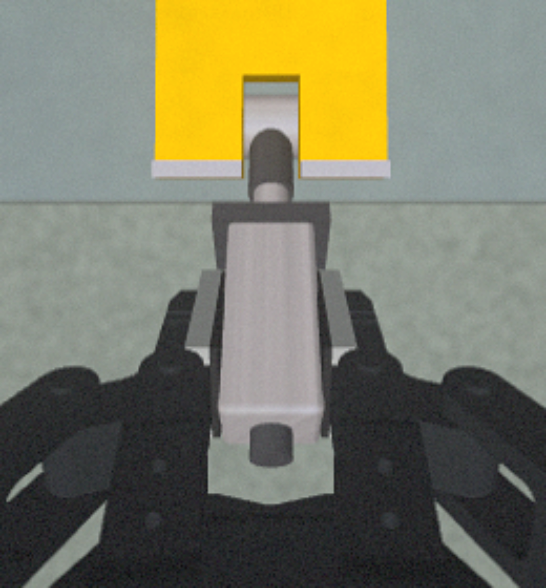

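```bash
python3 - <<'E'
from h import *
f0=np.load('f0.npy'); TH=.84
ax=np.sin(TH)*X+np.cos(TH)*Z; pr=np.cos(TH)*X-np.sin(TH)*Z
s=bot.state(); start=s['eef_pos']; np.save('start.npy',start)
p,q=nutpose(TH,0,.4,r=73)
for d in (3,5,7,8.5,9.5,10.5,11.5,12,12.5,13):
    bot.move_straight(p+ax*d,velocity=30,guard=15)
    s=bot.state(); f=s['force']-f0; e=s['eef_pos']-start
    print(d,round(s['clock'],2),'axial',round(f@ax,1),'perp',round(f@pr,1),round(f@Y,1),'disp',round(e@ax,2),round(e@pr,2),round(s['gripper_width'],2),flush=True)
    if e@ax>10.8 or f@ax<-20: break
E
```

```text
3 23.33 axial -4.4 perp 1.0 3.4 disp 0.87 0.06 21.33
5 23.58 axial -6.4 perp 0.5 2.5 disp 3.23 0.04 21.13
7 23.83 axial -6.0 perp -0.0 3.2 disp 5.15 0.06 21.26
8.5 24.08 axial -7.7 perp 1.2 1.8 disp 6.5 0.05 21.06
9.5 24.33 axial -7.8 perp 1.6 2.6 disp 7.36 0.06 21.18
10.5 24.58 axial -7.6 perp 1.4 2.2 disp 8.24 0.08 21.48
11.5 24.83 axial -8.7 perp 1.5 3.1 disp 9.15 0.07 21.23
12 25.08 axial -8.1 perp 1.7 2.7 disp 9.53 0.11 21.06
12.5 25.33 axial -9.8 perp 1.2 2.5 disp 10.0 0.11 21.32
13 25.58 axial -8.8 perp 0.8 3.1 disp 10.47 0.08 21.22
```

```bash
python3 - <<'E'
from h import *
f0=np.load('f0.npy'); TH=.84
ax=np.sin(TH)*X+np.cos(TH)*Z; pr=np.cos(TH)*X-np.sin(TH)*Z
start=np.load('start.npy')
p,q=nutpose(TH,0,.4,r=73)
for d in (13.6,14.2,14.7,15.2,15.7,16.2):
    bot.move_straight(p+ax*d,velocity=30,guard=15)
    s=bot.state(); f=s['force']-f0; e=s['eef_pos']-start
    print(d,round(s['clock'],2),'axial',round(f@ax,1),'perp',round(f@pr,1),round(f@Y,1),'disp',round(e@ax,2),round(e@pr,2),round(s['gripper_width'],2),flush=True)
    if f@ax<-14: break
E
```

```text
13.6 25.83 axial -9.5 perp 1.4 2.9 disp 10.99 0.11 21.23
14.2 26.08 axial -10.2 perp 1.3 3.0 disp 11.51 0.09 21.25
14.7 26.33 axial -10.6 perp 1.9 2.6 disp 11.99 0.12 21.28
15.2 26.58 axial -11.2 perp 2.0 2.5 disp 12.16 0.11 21.57
15.7 26.83 axial -12.5 perp 2.6 2.8 disp 12.16 0.16 21.39
16.2 27.08 axial -16.0 perp 2.6 2.7 disp 12.16 0.17 21.5
```

```bash
cat > swing.py <<'E'
from h import *
import sys,json
f0=np.load('f0.npy')
def meas(th_cmd):
    s=bot.state(); f=s['force']-f0; M=Rq(s['ee_rot']).as_matrix(); g=C(s['eef_pos']-19*M[:,2])[0]
    dx,dz=g[0]-PX,g[2]-PZ; th=np.arctan2(dx,dz); r=np.hypot(dx,dz)
    ax=np.sin(th)*X+np.cos(th)*Z; pr=np.cos(th)*X-np.sin(th)*Z
    return s,th,r,f@ax,f@pr,f@Y,g
def swing(ths,d,target=12.5):
    for th in ths:
        p,q=nutpose(th,d,.4,r=73)
        gd=bot.move_straight(p,q,velocity=35,guard=12)
        s,t,r,fa,fp,fy,g=meas(th)
        print(round(th,2),gd,round(s['clock'],2),'th',round(t,3),'r',round(r,2),'ax',round(fa,1),'pr',round(fp,1),'y',round(fy,1),'d',round(d,2),round(s['gripper_width'],1),g.round(1),flush=True)
        d+=np.clip((target+fa)*.15,-.7,.7)
        if gd or abs(fp)>12: print('STOP'); break
    json.dump(d,open('d.json','w')); return d
E
python3 - <<'E'
from swing import *
swing(np.arange(.84,.5,-.06),15.3)
E
```

```text
0.84 False 27.33 th 0.842 r 85.83 ax -11.9 pr 3.1 y 2.4 d 15.3 21.3 [139.    0.6 100.2]
0.78 False 27.62 th 0.787 r 85.93 ax -15.2 pr 9.4 y 3.5 d 15.39 21.3 [135.9   0.6 103.7]
0.72 False 27.92 th 0.725 r 86.13 ax -17.0 pr 9.5 y 4.5 d 14.98 21.3 [132.1   0.5 107.5]
0.66 False 28.21 th 0.661 r 86.27 ax -17.1 pr 9.3 y 4.4 d 14.3 21.0 [128.    0.5 111.1]
0.6 False 28.5 th 0.601 r 86.42 ax -15.1 pr 9.6 y 4.0 d 13.62 21.4 [123.8   0.5 114.3]
0.54 False 28.78 th 0.541 r 86.51 ax -14.1 pr 9.5 y 3.9 d 13.23 21.2 [119.5   0.5 117.2]
```

```bash
python3 - <<'E'
from swing import *
d=json.load(open('d.json'))
swing(np.arange(.48,.29,-.06),d)
st,im=snap('scene','s8')
s=im[180:290,220:360];cv2.imwrite('pics/s8v.png',cv2.convertScaleAbs(cv2.resize(s,None,fx=5,fy=5,interpolation=cv2.INTER_CUBIC),alpha=1.3))
E
```

```text
0.48 False 29.07 th 0.482 r 86.56 ax -11.9 pr 9.4 y 3.8 d 13.0 21.5 [115.1   0.5 119.7]
0.42 False 29.35 th 0.422 r 86.68 ax -10.9 pr 8.9 y 3.5 d 13.09 21.1 [110.5   0.5 122.1]
0.36 False 29.63 th 0.363 r 86.76 ax -11.3 pr 10.3 y 2.9 d 13.33 21.0 [105.8   0.5 124.1]
0.3 False 29.92 th 0.301 r 86.89 ax -12.1 pr 8.3 y 3.2 d 13.5 20.9 [100.8   0.4 126. ]
```

View pics/s8v.png

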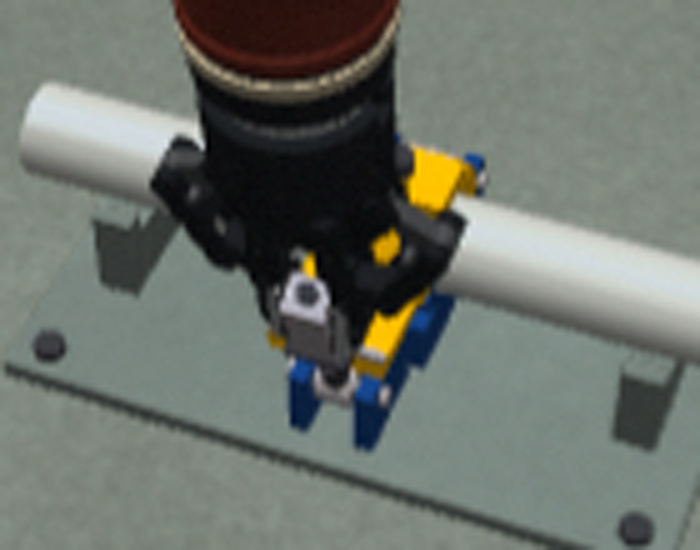

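```bash
python3 - <<'E'
from swing import *
d=json.load(open('d.json'))
swing(np.r_[np.arange(.25,.04,-.04),.02,0.],d+.15,13)
st,im=snap('scene','s9')
s=im[180:290,220:360];cv2.imwrite('pics/s9v.png',cv2.convertScaleAbs(cv2.resize(s,None,fx=5,fy=5,interpolation=cv2.INTER_CUBIC),alpha=1.3))
snap('wrist','w9')
E
```

```text
0.25 False 30.23 th 0.252 r 86.99 ax -11.6 pr 9.4 y 3.0 d 13.72 20.9 [ 96.7   0.4 127.2]
0.21 False 30.48 th 0.213 r 87.12 ax -13.6 pr 8.7 y 3.3 d 13.92 21.1 [ 93.4   0.5 128.2]
0.17 False 30.73 th 0.175 r 87.18 ax -12.7 pr 9.9 y 3.7 d 13.84 20.9 [ 90.2   0.4 128.8]
0.13 False 30.98 th 0.136 r 87.24 ax -13.3 pr 8.8 y 3.6 d 13.88 21.3 [ 86.8   0.5 129.4]
0.09 False 31.23 th 0.098 r 87.36 ax -12.6 pr 7.7 y 3.7 d 13.84 21.4 [ 83.5   0.4 129.9]
0.05 False 31.48 th 0.057 r 87.46 ax -13.2 pr 8.0 y 3.0 d 13.9 20.9 [ 80.    0.4 130.3]
0.02 False 31.73 th 0.032 r 87.52 ax -14.3 pr 8.9 y 3.9 d 13.86 21.0 [ 77.8   0.4 130.5]
0.0 False 31.98 th 0.016 r 87.52 ax -13.6 pr 9.8 y 3.8 d 13.67 21.3 [ 76.4   0.4 130.5]
```

View pics/s9v.png

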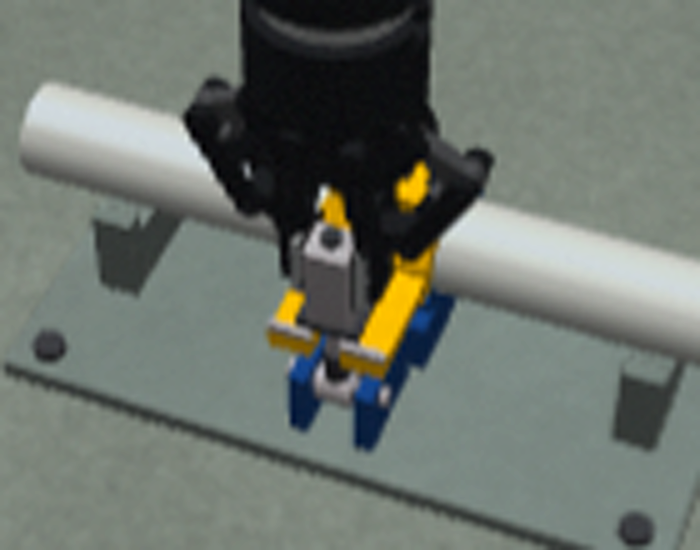

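View pics/w9.png

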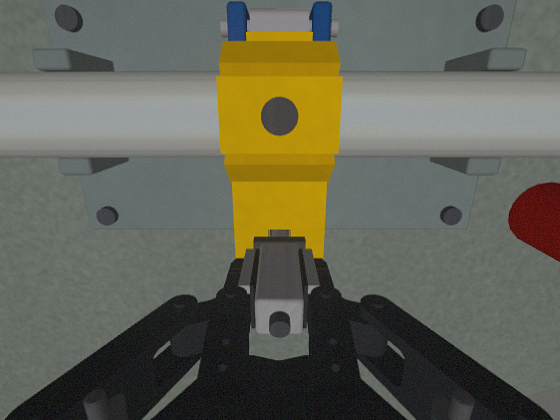

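```bash
python3 - <<'E'
from swing import *
d=json.load(open('d.json'))
swing([-.015,-.03,-.045],d,13)
E
```

```text
-0.01 False 32.33 th 0.003 r 87.56 ax -13.0 pr 11.3 y 3.6 d 13.57 21.0 [ 75.3   0.4 130.6]
-0.03 False 32.58 th -0.014 r 87.58 ax -12.0 pr 9.4 y 4.0 d 13.58 21.6 [ 73.8   0.4 130.6]
-0.04 False 32.83 th -0.028 r 87.67 ax -13.2 pr 9.3 y 3.9 d 13.73 21.2 [ 72.5   0.4 130.6]
```

```bash
python3 - <<'E'
from swing import *
d=json.load(open('d.json')); th=-.045; d0=d; r0=meas(0)[2]
for d in (12.5,11,9.5,8,6.5,5,4,3,2,1,0,-.7):
    p,q=nutpose(th,d,.4,r=73); gd=bot.move_straight(p,q,velocity=30,guard=8)
    s,t,r,fa,fp,fy,g=meas(th); print(d,gd,round(s['clock'],2),'th',round(t,3),'dr',round(r-r0,2),'ax',round(fa,1),'pr',round(fp,1),'y',round(fy,1),round(s['gripper_width'],1),flush=True)
    if gd or fa>1: break
json.dump(d,open('d.json','w'))
st,im=snap('scene','s10')
s=im[180:290,220:360];cv2.imwrite('pics/s10v.png',cv2.convertScaleAbs(cv2.resize(s,None,fx=5,fy=5,interpolation=cv2.INTER_CUBIC),alpha=1.3))
E
```

```text
12.5 False 33.08 th -0.028 dr -1.11 ax -11.5 pr 10.0 y 2.6 21.3
11 False 33.33 th -0.029 dr -2.59 ax -11.7 pr 7.7 y 3.0 21.5
9.5 False 33.58 th -0.029 dr -4.01 ax -10.0 pr 7.7 y 3.0 21.4
8 False 33.83 th -0.03 dr -5.45 ax -9.8 pr 6.8 y 3.1 21.6
6.5 False 34.08 th -0.031 dr -6.92 ax -9.3 pr 6.3 y 2.9 21.2
5 False 34.33 th -0.032 dr -8.52 ax -8.2 pr 6.4 y 3.0 21.0
4 False 34.58 th -0.032 dr -9.5 ax -7.9 pr 5.8 y 2.7 21.2
3 False 34.83 th -0.032 dr -9.99 ax 2.8 pr 3.3 y 1.6 21.6
```

View pics/s10v.png

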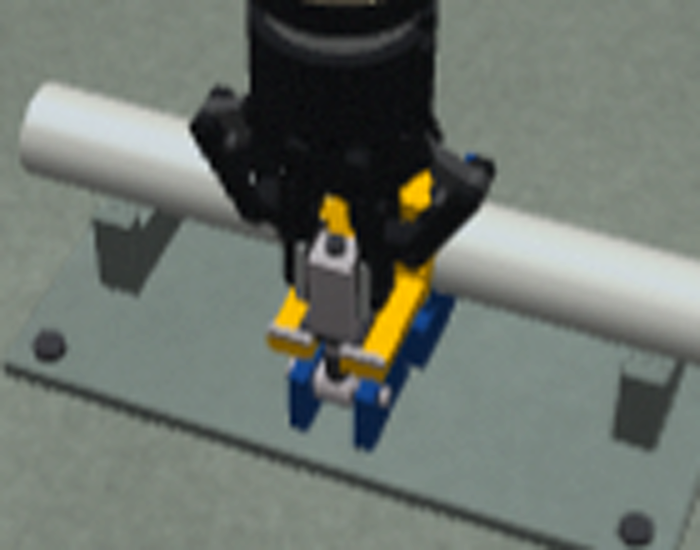

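The nut landed 9.99 mm down from the stop, a draw of about 2 mm, so it is resting on the tongue behind the lip. I'll release it and check.

```bash
python3 - <<'E'
from swing import *
bot.grip(45); s=bot.state(); print(s['clock'],s['gripper_width'],s['force']-f0)
c=C(s['eef_pos'])[0]; 
M=Rq(s['ee_rot']).as_matrix()
g=bot.move_straight(s['eef_pos']+np.array([0,0,60.]),velocity=120,guard=12); print(g)
bot.move_straight(W(105,.5,270),ori(),velocity=200); bot.sleep(.1)
st,im=snap('wrist','w11'); x=im[0:260,120:440]; cv2.imwrite('pics/w11v.png',cv2.convertScaleAbs(cv2.resize(x,None,fx=2.3,fy=2.3,interpolation=cv2.INTER_CUBIC),alpha=1.3))
st,im=snap('scene','s11'); print(st['clock'])
s=im[180:290,220:360];cv2.imwrite('pics/s11v.png',cv2.convertScaleAbs(cv2.resize(s,None,fx=5,fy=5,interpolation=cv2.INTER_CUBIC),alpha=1.3))
E
```

```text
35.2417 44.8453200958071 [ 0.40803458 -0.65790221 -0.68626522]
False
36.7667
```

View pics/s11v.png

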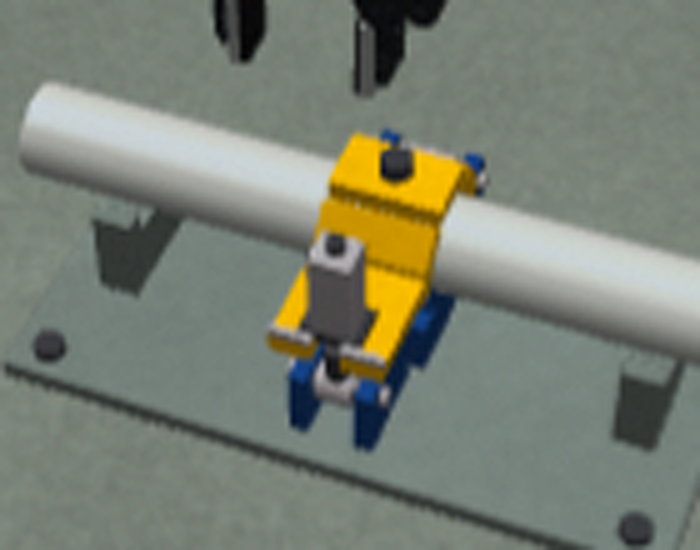

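View pics/w11v.png

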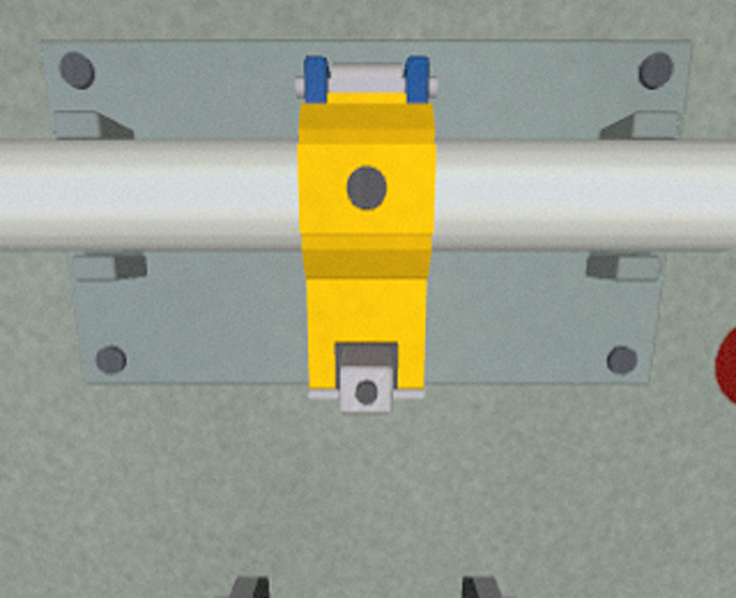

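View pics/s11.png

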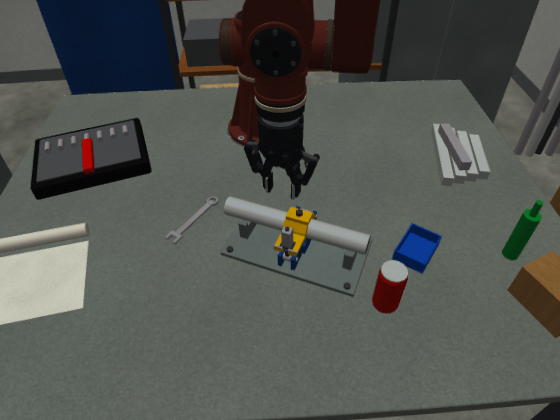

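```bash
python3 - <<'E'
from h import *
st=np.load('pics/w11.npy',allow_pickle=True)[0]
for th in (-.06,-.03,0,.03):
    def B(a,b): return W(75+a*np.sin(th)-b*np.cos(th),.5,43+a*np.cos(th)+b*np.sin(th))
    print(th,((proj('wrist',[B(48,11),B(96,10),B(96,-10)],st)[:,1]+.25)*2.3).round(1).tolist())
a=cv2.imread('pics/a_scene.png').astype(int);b=cv2.imread('pics/s11.png').astype(int)
D=np.abs(cv2.GaussianBlur((b-a).astype(np.float32),(5,5),0)).max(2)>15
for n,(x0,x1,y0,y1) in dict(wrench=(160,222,190,248),can=(368,410,258,315),tray=(388,445,222,272),tubeL=(220,270,192,232),tubeR=(325,372,225,256)).items(): print(n,D[y0:y1,x0:x1].sum())
bot.sign_off()
E
```

```text
-0.06 [334.1, 343.7, 393.4]
-0.03 [337.3, 351.1, 400.3]
0 [340.5, 358.4, 407.0]
0.03 [343.7, 365.6, 413.7]
wrench 0
can 0
tray 0
tubeL 3
tubeR 0
the job is handed in; nothing more can be done
```

The tube is clamped: the cap is home, and the swing bolt stands in the slot with its nut down behind the lip. I handed the job in at about 37 s of the 72 s allowed; no verdict is reported.

**What I did**
- **Cap first:** I swung the cap most of the way over. The bolt lay at only about 0.69 rad, with its flange close to the tongue's path, so I nudged it back to about 0.84 rad.
- **Pressing home:** The pad yielded at about 10 N. I pressed until the stop was rigid, reaching about 22 N against the 27 N limit.
- **Bolt:** I gripped the nut and drew it to its stop, at 12.2 mm. I swung it up with at most about 11 N sideways and saw no sudden rise. Then I lowered it until it rested 9.99 mm below the stop, a draw of about 2 mm as expected.

**Last checks**
- **Cap:** In the scene picture the lip edge matches the cap fully home, and it stayed there after I let go.
- **Other items:** The wrench, can and tray show no changed pixels. The tube shows three at one end, within noise.
- **Robot:** The gripper is clear of everything.

**Disagreements**
- **Height:** Contacts came 2 to 2.5 mm higher in the arm's readings than the given dimensions (tongue at 86.8 mm instead of 85). The firm stop and the picture still say the cap is home.
- **Final bolt angle:** The arm gave -0.03 rad and the wrist picture about +0.02 to +0.03. By the given dimensions both keep the flange behind the lip, and the 2 mm draw at landing agrees.

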